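# Hold the spindle lock through the belt-guard window

## Robot

A 6-joint arm with a two-finger parallel gripper is mounted at the origin on the work surface. World frame = base frame: x ahead of the robot, y to its left, z up, the work surface at z = 0. Lengths are in m, angles in rad, forces in N, time in s.
With the tool pointing down it reaches from about 0.425 to 0.95 m from the base axis. Payload 3.5 kg.
Tool frame: the origin (TCP) lies midway between the tips of the shut fingers; the grasp point (between the pads) lies 19 mm behind it; z points along the fingers, y is the line along which they close (so a half turn about z gives the same grasp; the last joint's range is limited). The gripper opens to 85 mm and grips with 20 to 120 N. Pads are 22 mm wide; open, the fingers measure 114 mm over their backs; the gripper's body (76 mm by 85 mm) begins 54 mm behind the grasp point. The pads swing forward as they close: fully open they stand 13 mm farther back than shut.
Start: joints at [1.019, 0.286, 1.577, -0, 1.279, -0.15], TCP at [0.264, 0.621, 0.231] pointing down, gripper open.
Joint ranges: [-2.77, 2.77], [-0.9, 2.22], [0.21, 2.48], [-1.53, 4.67], [0.24, 2.81], [-2.84, 2.84]. Speed limits (rad/s): [2.79, 2.79, 3.14, 3.14, 3.14, 3.14].

## Interface

Orientations are given as a unit quaternion [x, y, z, w].
In Python, from plant import ctrl, cams, order gives the robot as it stands.
- The arm moves only by the tool move_arm, never from a script. Its argument "plan" is one flat list of numbers, 7 for each row, row after row: the shift along the world's x, y, z in mm, then the turn, a rotation vector about the world's x, y, z in degrees, then the finger opening in mm, from 0 to 85.4. A call has 1 to 12 rows; each row shifts and turns the commanded pose from where the row before left it; what a row does not reach is not made up. A row lasts 1/10 s, in which the tool goes at most 50 mm and 8.59 degrees, less where a joint would pass 70% of its speed; a pose out of reach is approached as far as the arm can. A call is refused whole if a number of a shift passes 50 or a number of a turn 8.59, either way. A call with a gripper value outside its range is refused whole. The fingers move at their own pace and stop on an object; "newtons" is the grip in N (left out, the last holds). Time passes only in rows, so rows that do not move let the fingers close. It gives the time, the measured TCP pose, the force, the opening and the grip force at its end, in the units of the state.
- ctrl.get_state(): the state, without advancing time (a new reading comes with each control period).
- cams.read_camera(name): name is "scene" or "top" or "wrist"; returns a dict with "color" (420x560x3 uint8, red, green, blue), "fov_y" (degrees; the focal length in pixels is half the picture's height over the tangent of half this angle, whatever the lens; pixels are square), "cx", "cy" (the principal point, pixels), "origin" and "orientation" of the camera in the world; the wrist camera has in their place "T_tool_cam" (4x4, takes a point from camera to tool coordinates, whose origin is the TCP and whose axes are the flange's). Camera axes: x right, y up, looking along -z (the intrinsics and any distortion apply to the point x, -y, -z); pixel columns grow to the right and rows downward; lengths in m; the calibration is good to about 2 mm. A picture is of the moment at which its call begins: read the wrist's pose just before it. There is no depth.
- order.sign_off(): hands the job in; it is judged then, once.
The state is a dict: "time": time; "qpos": joint angles; "dq": joint speeds; "joint_efforts": joint torques, N m; "eef_pos": TCP position; "tcp_rot": TCP orientation; "contact_force": force on the tool from outside, world axes, zero at the start; "wrist_torque": the same for the moment, N m; "opening": opening from 0.0 (shut) to 1.0 (fully open); "finger_force": force on a finger pad.
Only numpy, scipy, OpenCV 4.12 (cv2) and the standard library are available. Lean on these libraries where they do the work, as an engineer would, in place of code of your own. Each camera call takes 0.05 s, during which the arm holds its last target. There are 200 camera calls.

## Task

I want to undo the nut of the wire wheel on the bench polisher, so lock the spindle for me: with closed fingertips reach through the window in the top of the belt guard, press the spindle-lock lever inside fully down to its stop, and finish while still holding it down. Do not touch the guard on the way, and only push the lever: nothing is to be gripped or lifted, and the other things on the bench stay where they are.

Things in the scene. Friction and masses are not known exactly. Their poses are not given: they have to be found in the camera images.
- window (a point): centre of the rectangular window in the flat, level top of the belt guard, at the height of the window's upper edge (225 mm above the bench). The window is 120 mm long along this frame's x and 90 mm wide along its y (measured to the middle of a 6 mm thick black rubber edge strip, so the free opening is 114 x 84 mm); z is up. x is the long direction of the guard, pointing from the spindle (robot side) to the motor (far side)
- guard: blue sheet-steel belt guard, a closed box round pulleys and belt; its origin is on the bench straight below the window's centre, axes as for the window. It spans x -100 to +320 mm, y -68 to +68 mm and 20 to 225 mm above the bench; the top is level from x -75 to +110 mm and slopes down beyond. Nothing of the polisher is higher than the guard's top; the motor and the wire wheel are on its -y side, out to y = -270 mm. It is fixed and must not be touched
- lever_pad (a point): centre of the upper face of the spindle-lock lever's flat steel finger pad, 36 mm (x) by 28 mm (y), straight below the window's centre and 25 mm below the window's upper edge when the lever is up. The lever is a steel bar 16 mm wide that runs from the pad along +x to its pivot 78 mm away and turns about the guard's y axis, so that the pad goes down about 13 mm to the stop; nothing else lies within 25 mm beside the pad or in front of it
- lock_lever (a joint): angle of the spindle-lock lever, rad: 0 = up (sprung back), 0.165 = fully down on its stop, pawl in the notched disc. A return spring lifts it: about 3 N at the pad to start it moving, about 8 N to hold it at the stop
- spanner: loose open-ended spanner, 190 mm long, flat on the bench beside the wire wheel; bystander
- flange: loose steel flange ring, 64 mm across, 14 mm thick, flat on the bench on the guard's +y side; bystander
- tin: loose tin, 68 mm across, 75 mm tall, upright on the bench on the guard's +y side; bystander
- carburettor: loose aluminium carburettor, about 90 x 56 x 103 mm, on the left of the bench; bystander
- bar_grip: loose black rubber handlebar grip, 121 mm long, 38 mm across, lying on the left of the bench; bystander
- indicator: loose round indicator lamp with orange lens, 68 mm across, 48 mm tall, on the right of the bench; bystander
- screwdriver: loose screwdriver, 200 mm long, lying on the right of the bench; bystander
- spare_wheel: loose spare wire wheel, 150 mm across, 20 mm thick, flat on the right of the bench; bystander

How it is judged:
By the outcome, as a careful person would: the job done as asked, in the order asked, and still so for the second after the job is handed in, while the arm keeps its last pose, push and grip.
It also fails if it takes over 27 s, if anything falls off the work surface, if the arm or the gripper's body presses on something with over 40 N, if the wrist force passes 120 N, or if a joint passes its speed limit or range.

## Working session

There is one attempt and no reset: what is moved stays moved. The work goes in short steps, Python scripts to look and compute and a tool call to move; the robot and the scene stay as the last step left them, time stands still between calls to the robot, and variables do not carry over. Pictures are saved under pics/ and viewed, at most 10 in all, crops included, and the job is handed in when it is done.

Besides the shell and the picture viewer there is one more tool, called after "Emit:" by a JSON object that holds its "name" and its "arguments", one argument or row to a line. move_arm: Moves the arm, as the interface text tells. Its arguments: {"type":"object","properties":{"plan":{"type":"array","items":{"type":"number"}},"newtons":{"type":"number"}},"required":["plan"]}

```bash
mkdir -p pics; ls
python3 - <<'E'
from plant import ctrl,cams
import cv2,numpy as np
s=ctrl.get_state();print({k:s[k] for k in('time','eef_pos','tcp_rot','opening','contact_force')})
for n in('scene','top'):
    c=cams.read_camera(n);print(n,{k:v for k,v in c.items() if k!='color'})
    cv2.imwrite(f'pics/{n}0.png',c['color'][:,:,::-1])
    np.save(f'pics/{n}0.npy',c['color'])
E
```

```text
pics
{'time': 0.0, 'eef_pos': array([0.2636159 , 0.62068182, 0.22995032]), 'tcp_rot': array([ 1.99590806e-01,  9.79878631e-01, -1.09680983e-03, -4.19189015e-04]), 'opening': 0.999355607232286, 'contact_force': array([ 0.04048889, -0.33135662,  0.42168501])}
scene {'fov_y': 51.84062541700091, 'cx': 276.9337310805011, 'cy': 215.51102608474363, 'origin': array([1.17695069, 0.77511132, 0.90714286]), 'orientation': array([0.14669924, 0.43087049, 0.83475421, 0.30986345])}
top {'fov_y': 47.163879954477075, 'cx': 281.3964578933908, 'cy': 214.15714334225837, 'origin': array([ 0.19312452, -0.04374409,  1.69559852]), 'orientation': array([-0.07503354,  0.07504245,  0.71290694, -0.69318273])}
```

View pics/top0.png

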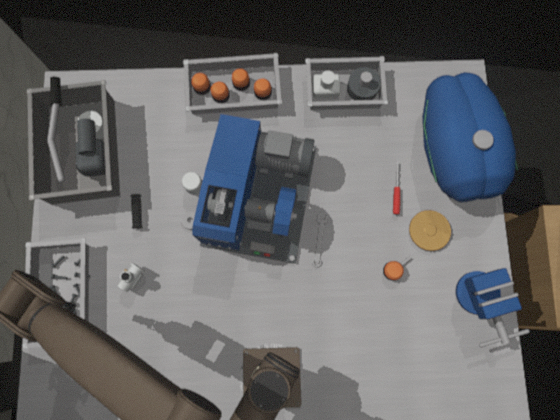

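View pics/scene0.png

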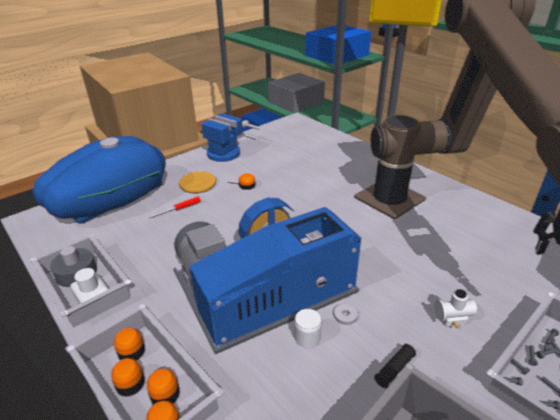

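The top view shows the guard running from about (220,240) to (240,120), with the window around (219,205). In the scene view the window is at about (315,232). Next I'll look at enlarged crops of both.

Run:
```python
import cv2,numpy as np
a=np.load('pics/top0.npy')[165:255,180:280,::-1];b=np.load('pics/scene0.npy')[200:290,270:370,::-1]
f=lambda i:cv2.resize(i,None,fx=4,fy=4,interpolation=cv2.INTER_CUBIC)
cv2.imwrite('pics/crop0.png',np.hstack([f(a),f(b)]))
```

```text
(no output)
```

View pics/crop0.png

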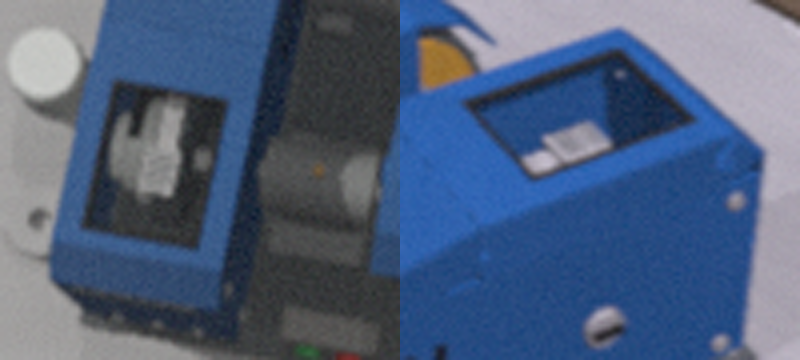

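The left half is the top view: window corners at crop (114,84), (227,102), (195,248), (84,230). The right half is the scene view: corners at (67,102), (222,53), (293,120), (135,177). The pale pad is visible inside both.

```bash
cat > h.py <<'E'
import numpy as np
from scipy.spatial.transform import Rotation as R
def ray(c,px,T=None):
    f=210/np.tan(np.radians(c['fov_y'])/2)
    d=np.array([(px[0]-c['cx'])/f,-(px[1]-c['cy'])/f,-1.])
    if T is None: return c['origin'],R.from_quat(c['orientation']).apply(d)
    return T[:3,3],T[:3,:3]@d
def onplane(c,px,z,T=None):
    o,d=ray(c,px,T); return o+d*(z-o[2])/d[2]
def toolT(s,c):
    A=np.eye(4);A[:3,:3]=R.from_quat(s['tcp_rot']).as_matrix();A[:3,3]=s['eef_pos'];return A@c['T_tool_cam']
def rect(P):  # corners ordered far+y, far-y, near-y, near+y
    P=np.array(P);x=(P[0]+P[1]-P[2]-P[3])/2;y=(P[0]+P[3]-P[1]-P[2])/2
    print('centre',P.mean(0).round(4),'len',np.linalg.norm(x).round(4),'wid',np.linalg.norm(y).round(4),'yaw',np.degrees(np.arctan2(x[1],x[0])).round(1),np.degrees(np.arctan2(-y[0],y[1])).round(1))
E
python3 - <<'E'
from h import *;from plant import cams
for n,o,k in(('top',(180,165),[(114,84),(227,102),(195,248),(84,230)]),('scene',(270,200),[(135,177),(67,102),(222,53),(293,120)])):
    c=cams.read_camera(n);px=[(o[0]+a/4-.4,o[1]+b/4-.4) for a,b in k]
    rect([onplane(c,p,.225) for p in px])
E
```

```text
centre [0.5426 0.1489 0.225 ] len 0.1195 wid 0.0896 yaw -11.7 -11.0
centre [0.5422 0.1486 0.225 ] len 0.1176 wid 0.0861 yaw -13.2 -12.7
```

Both views agree: the window centre is at (0.5425, 0.1488), yaw about -12°, and the size matches. I'll lift, shut the fingers and travel above it, with the closing line along the window's long side.

Emit:
{"name": "move_arm", "arguments": {
  "plan": [0, 0, 50, 0, 0, 0, 0, 0, 0, 50, 0, 0, 0, 0, 28, -47, 0, 0, 0, -7.9, 0, 28, -47, 0, 0, 0, -7.9, 0, 28, -47, 0, 0, 0, -7.9, 0, 28, -47, 0, 0, 0, -7.9, 0, 28, -47, 0, 0, 0, -7.9, 0, 28, -47, 0, 0, 0, -7.9, 0, 28, -47, 0, 0, 0, -7.9, 0, 28, -47, 0, 0, 0, -7.9, 0, 28, -47, 0, 0, 0, -7.9, 0, 28, -47, 0, 0, 0, -7.9, 0]
}}

```text
time: 1.4
eef_pos: [0.5204, 0.1898, 0.3313]
tcp_rot: [0.779, 0.627, 0.0, 0.0]
contact_force: [0.4, 0.1, 0.1]
opening: 0.002
finger_force: 0.0
```

Emit:
{"name": "move_arm", "arguments": {
  "plan": [0, 0, 0, 0, 0, 0, 0, 0, 0, 0, 0, 0, 0, 0, 0, 0, 0, 0, 0, 0, 0]
}}

```text
time: 1.7
eef_pos: [0.5193, 0.1925, 0.3312]
tcp_rot: [0.777, 0.63, -0.0, -0.0]
contact_force: [0.1, 0.1, -0.1]
opening: 0.001
finger_force: 0.0
```

Run:
```python
from h import *;from plant import ctrl,cams
import cv2
s=ctrl.get_state();c=cams.read_camera('wrist');T=toolT(s,c)
print(s['eef_pos'],R.from_quat(s['tcp_rot']).as_matrix().round(3).tolist(),s['opening'],s['contact_force'])
print(T.round(3),c['fov_y'])
np.save('pics/T.npy',T);cv2.imwrite('pics/w1.png',c['color'][:,:,::-1])
```

```text
[0.51933858 0.19245899 0.33119125] [[0.207, 0.978, -0.001], [0.978, -0.207, 0.0], [0.0, -0.001, -1.0]] 0.001015343570699062 [ 0.14684007  0.12863053 -0.05867543]
[[ 0.979  0.196  0.064  0.536]
 [-0.206  0.932  0.299  0.269]
 [-0.001 -0.306  0.952  0.473]
 [ 0.     0.     0.     1.   ]] 68.90369489892662
```

View pics/w1.png

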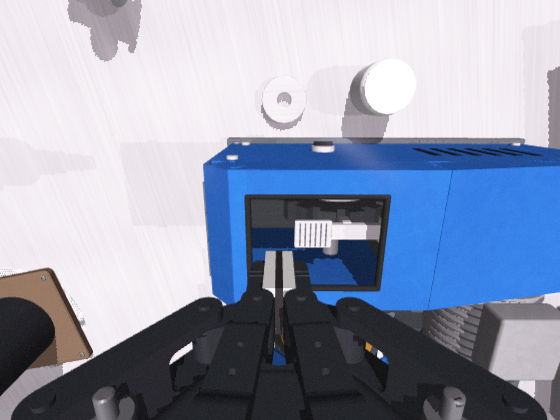

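The wrist view shows the window with corners at about (389,197), (381,289), (249,288) and (247,197). The lever pad is ribbed and centred at about (313,234), with the fingers over the window's near side.

Run:
```python
from h import *;from plant import ctrl,cams
c=cams.read_camera('wrist');T=np.load('pics/T.npy')
rect([onplane(c,p,.225,T) for p in((389,197),(381,289),(249,288),(247,197))])
print(onplane(c,(313,233.5),.2,T),[np.linalg.norm(onplane(c,a,.2,T)-onplane(c,b,.2,T)) for a,b in(((295,234),(331,234)),((313,221),(313,246)))])
```

```text
centre [0.5448 0.1492 0.225 ] len 0.1211 wid 0.0884 yaw -12.1 -11.4
[0.54455466 0.14982484 0.2       ] [np.float64(0.0346693244906213), np.float64(0.026025554604681988)]
```

Emit:
{"name": "move_arm", "arguments": {
  "plan": [12, -21.5, 0, 0, 0, 0, 0, 12, -21.5, 0, 0, 0, 0, 0, 0, 0, 0, 0, 0, 0, 0, 0, 0, -35, 0, 0, 0, 0, 0, 0, -30, 0, 0, 0, 0, 0, 0, 0, 0, 0, 0, 0, 0, 0, 0, 0, 0, 0, 0]
}}

```text
time: 2.5
eef_pos: [0.5433, 0.1498, 0.2665]
tcp_rot: [0.777, 0.63, -0.0, -0.0]
contact_force: [0.6, 0.5, -0.8]
opening: -0.002
finger_force: 0.0
```

Run:
```python
from h import *;from plant import ctrl,cams
import cv2
s=ctrl.get_state();c=cams.read_camera('wrist');print(s['eef_pos'],s['contact_force'])
b=cams.read_camera('scene')['color'][160:310,220:420,::-1]
f=lambda i,k:cv2.resize(i,None,fx=k,fy=k,interpolation=cv2.INTER_CUBIC)
w=c['color'][150:350,150:420,::-1]
cv2.imwrite('pics/w2.png',np.hstack([cv2.resize(w,(400,300)),f(b,2)]))
```

```text
[0.54328149 0.14984638 0.26648571] [ 0.6024341   0.52832713 -0.79349882]
```

View pics/w2.png

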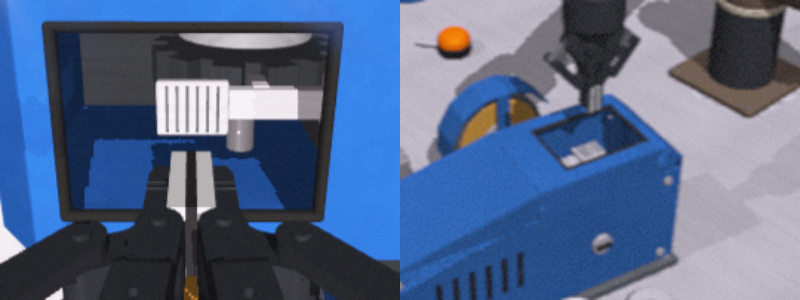

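The fingertips line up with the pad in x, and the knuckles sit well above tip depth. Now descending, gently near contact.

Emit:
{"name": "move_arm", "arguments": {
  "plan": [0, -0.5, -20, 0, 0, 0, 0, 0, 0, -20, 0, 0, 0, 0, 0, 0, -15, 0, 0, 0, 0, 0, 0, -5, 0, 0, 0, 0, 0, 0, -4, 0, 0, 0, 0, 0, 0, -3, 0, 0, 0, 0, 0, 0, 0, 0, 0, 0, 0]
}}

```text
time: 3.3
eef_pos: [0.5445, 0.1483, 0.2003]
tcp_rot: [0.777, 0.629, 0.001, 0.0]
contact_force: [0.0, 0.4, -0.1]
opening: -0.001
finger_force: 0.0
```

Emit:
{"name": "move_arm", "arguments": {
  "plan": [0, 0, -3, 0, 0, 0, 0, 0, 0, -3, 0, 0, 0, 0, 0, 0, 0, 0, 0, 0, 0, 0, 0, 0, 0, 0, 0, 0]
}}

```text
time: 3.7
eef_pos: [0.544, 0.1484, 0.1949]
tcp_rot: [0.777, 0.629, 0.0, 0.0]
contact_force: [-3.6, -0.2, 6.1]
opening: 0.002
finger_force: 3.1
```

Emit:
{"name": "move_arm", "arguments": {
  "plan": [0, 0, -2, 0, 0, 0, 0, 0, 0, -2, 0, 0, 0, 0, 0, 0, 0, 0, 0, 0, 0]
}}

```text
time: 4.0
eef_pos: [0.5437, 0.1485, 0.1911]
tcp_rot: [0.777, 0.629, 0.0, -0.0]
contact_force: [-4.2, 1.4, 7.4]
opening: -0.001
finger_force: 4.1
```

Emit:
{"name": "move_arm", "arguments": {
  "plan": [0, 0, -2, 0, 0, 0, 0, 0, 0, 0, 0, 0, 0, 0]
}}

```text
time: 4.2
eef_pos: [0.5436, 0.1486, 0.1893]
tcp_rot: [0.777, 0.629, -0.0, -0.0]
contact_force: [-5.4, 0.3, 8.2]
opening: -0.002
finger_force: 4.5
```

Emit:
{"name": "move_arm", "arguments": {
  "plan": [0, 0, -1, 0, 0, 0, 0, 0, 0, 0, 0, 0, 0, 0]
}}

```text
time: 4.4
eef_pos: [0.5436, 0.1486, 0.1885]
tcp_rot: [0.777, 0.629, -0.0, -0.0]
contact_force: [-5.6, 0.9, 9.1]
opening: 0.003
finger_force: 4.7
```

Emit:
{"name": "move_arm", "arguments": {
  "plan": [0, 0, -1, 0, 0, 0, 0, 0, 0, 0, 0, 0, 0, 0]
}}

```text
time: 4.6
eef_pos: [0.5436, 0.1486, 0.1879]
tcp_rot: [0.777, 0.629, -0.0, -0.0]
contact_force: [-6.2, 0.4, 9.9]
opening: -0.004
finger_force: 5.3
```

Emit:
{"name": "move_arm", "arguments": {
  "plan": [0, 0, -1, 0, 0, 0, 0, 0, 0, 0, 0, 0, 0, 0]
}}

```text
time: 4.8
eef_pos: [0.5437, 0.1485, 0.1878]
tcp_rot: [0.777, 0.629, -0.0, -0.0]
contact_force: [-7.5, -0.3, 12.8]
opening: 0.002
finger_force: 6.9
```

Emit:
{"name": "move_arm", "arguments": {
  "plan": [0, 0, -2, 0, 0, 0, 0, 0, 0, 0, 0, 0, 0, 0, 0, 0, 0, 0, 0, 0, 0]
}}

```text
time: 5.1
eef_pos: [0.5438, 0.1486, 0.1875]
tcp_rot: [0.777, 0.629, -0.0, -0.0]
contact_force: [-10.7, -0.5, 18.5]
opening: -0.0
finger_force: 10.1
```

Run:
```python
from h import *;from plant import ctrl,cams
import cv2
s=ctrl.get_state();c=cams.read_camera('wrist');print(s['eef_pos'],s['contact_force'])
b=cams.read_camera('scene')['color'][160:310,220:420,::-1]
w=c['color'][100:370,100:460,::-1]
cv2.imwrite('pics/w3.png',np.hstack([cv2.resize(w,(400,300)),cv2.resize(b,(400,300))]))
```

```text
[0.54379582 0.14857304 0.18747008] [-10.65622924  -0.47126763  18.54447703]
```

View pics/w3.png

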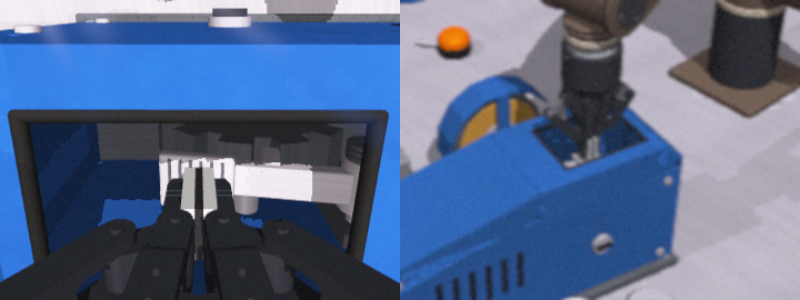

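The fingers sit on the pad through the window, clear of the black strip. The travel stopped at about 13 mm with the force rising sharply, which means the lever is on its stop. Two fingers at about 10 N each account for the whole measured force, so nothing else is being touched.

```bash
python3 -c "
from plant import order
print(order.sign_off())"
```

```text
the job is handed in; nothing more can be done
None
```

The spindle-lock lever is down on its stop, and the closed fingertips are still holding it there with about 18 N; I saw no sign of contact with the guard, nothing else on the bench was touched, and the job is handed in.

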